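# Set up the letter scale: base, tray, tare

### The arm

A 7-joint arm with a two-finger parallel gripper is mounted at the origin on a cart in front of the work surface, level with it; the furniture and walls round the work are solid. World frame = base frame: x ahead of the robot, y to its left, z up, the work surface at z = 0. Lengths are in m, angles in rad, forces in N, time in s.
With the tool pointing down it reaches from about 0.4 to 0.875 m from the base axis. Payload 19.3 kg.
Tool frame: the origin (TCP) lies midway between the tips of the shut fingers; the grasp point (between the pads) lies 19 mm behind it; z points along the fingers, y is the line along which they close (so a half turn about z gives the same grasp; the last joint's range is limited). The gripper opens to 85 mm and grips with 20 to 120 N. Pads are 22 mm wide; open, the fingers measure 114 mm over their backs; the gripper's body (76 mm by 85 mm) begins 54 mm behind the grasp point. The pads swing forward as they close: fully open they stand 13 mm farther back than shut.
Start: joints at [1.232, 0.521, -0.036, 1.599, 0.021, 1.021, -0.113], TCP at [0.166, -0.603, 0.231] pointing down, gripper open.
Joint ranges: [-2.91, 2.91], [-0.3, 2.13], [-1.5, 1.42], [0.17, 2.43], [-1.26, 4.41], [0.16, 1.93], [-2.52, 2.52]. Speed limits (rad/s): [1.89, 1.89, 2.39, 2.39, 3.01, 3.01, 3.01].

### API

Orientations are given as [roll, pitch, yaw] about the fixed x, y, z axes, in that order (R = Rz(yaw) Ry(pitch) Rx(roll)).
In Python, from workcell import bot gives the robot as it stands.
- The arm moves only by the tool move_arm, never from a script. Its argument "moves" is a list that holds one entry, the list of rows, each a list of 7 numbers: the opening, from 0 (shut) to 1 (fully open), then the shift along the tool's x, y, z in units of 1000 mm (1.0 is 1000 mm), then the turn, a rotation vector about the tool's x, y, z in units of 2 pi rad (1.0 is 2 pi rad). A call has 1 to 5 rows; each row is the pose to reach, as a shift and turn from the pose commanded when the call began, along the tool's axes at that moment, turning the shorter way round; what a row does not reach only later rows make up. A row lasts 1/10 s, in which the tool goes at most 50 mm and 8.59 degrees, less where a joint would pass 70% of its speed; a pose out of reach is approached as far as the arm can. A call with a number of a shift or a turn outside -1 to 1 is refused whole. A call with a gripper value outside its range is refused whole. The fingers move at their own pace and stop on an object; "force" is the grip in N (left out, the last holds). Time passes only in rows, so rows that repeat a pose let the fingers close. It gives the time, the measured TCP pose, the force, the opening and the grip force at its end, in the units of the state.
- bot.observe(): the state, without advancing time (a new reading comes with each control period).
- bot.grab_frame(name): name is "side" or "top"; returns the picture (384x512x3 uint8, red, green, blue); there is no depth.
- bot.camera_params(name): a dict with "vertical_fov" (degrees; the focal length in pixels is half the picture's height over the tangent of half this angle, whatever the lens; pixels are square), "cx", "cy" (the principal point, pixels), "R" (3x3) and "t" (3): a world point X has camera coordinates R X + t. Camera axes: x right, y down, z forward; pixel columns grow to the right and rows downward; lengths in m; the calibration is good to about 2 mm. A picture is of the moment at which its call begins. camera_params takes no time and is no camera call.
- bot.job_done(): hands the job in; it is judged then, once.
The state is a dict: "clock": time; "qpos": joint angles; "qd": joint speeds; "joint_efforts": joint torques, N m; "position": TCP position; "tool_rot": TCP orientation; "force": force on the tool from outside, world axes, zero at the start; "moment": the same for the moment, N m; "grip_width": finger opening in m; "finger_force": force on a finger pad.
Only numpy, scipy, OpenCV 4.12 (cv2) and the standard library are available. Lean on these libraries where they do the work, as an engineer would, in place of code of your own. Each camera call takes 0.05 s, during which the arm holds its last target. There are 200 camera calls.

### The job

Set up the letter scale for weighing the parcel: first put the scale in the middle of the black rubber mat, lengthwise along it and with its display and key at the right-hand end. The weighing tray lies upside down: turn it over and set it gently on the scale's steel platform, open side up and fully home so that its foot frame drops round the platform, and let go of it. Then press the tare key until it gives, without leaning hard on it, leaving the stapler, glue stick and parcel where they are.

Things in the scene. Friction and masses are not known exactly. Their poses are not given: they have to be found in the camera images.
- scale: Slim white letter scale, loose, about 0.4 kg: bar 60 mm deep (local x), 200 mm long (y), housing top 28 mm up. Origin: centre of its underside, z up. With -x toward the robot, display and tare key are at the right (-y) end, the steel platform at the left (+y) end. Starts right way up on the 3 mm thick desk mat; grip its 60 mm wide sides from above.
- platform (a point): Centre of the top of the scale's steel platform, 38 mm above the scale's underside, 42 mm from its centre toward +y; axes as the scale's. Platform 54 mm (x) by 84 mm (y), 10 mm above the housing, upper edges bevelled 3 mm. It gives under load, 1 mm per 4 N, to a stop at 3 mm.
- key_top (a point): Centre of the top of the tare key, a flat grey foil key 24 x 22 mm with a small white cross, 30.6 mm above the scale's underside and 77 mm from its centre toward -y. It stands 2.6 mm proud of the housing.
- tare_key (a joint): Travel of the tare key, 0 at rest, 0.002 m at its stop, pressed straight down; it resists with 3 N at once, rising to 6 N at the stop, and springs back. It has registered beyond 0.0013 m (about 5 N).
- tray: Loose grey tray, 0.13 kg, 68 mm wide (x), 104 mm long (y). Origin: centre of foot's lower edge; z to the open side. Foot frame z 0-6 mm, 67x97 mm outside, 62x92 inside, drops round the platform, 4 mm play per side, origin then 6 mm below point platform; straight 3 mm walls z 6-44, rim at 44. Starts upside down on the desk mat. Stands steadily on an end wall. Fits either way round.
- mat: Fixed black ribbed rubber mat lying flat, 140 mm (local x) by 260 mm (local y), 3 mm thick; origin at the centre of its underside on the worktop, z up, local +x away from the robot, +y to the left.
- stapler: Bystander: black stapler, 148 x 36 x 52 mm, at the far left of the rubber mat. Loose; leave alone.
- glue_stick: Bystander: upright glue stick, 26 mm thick, 97 mm tall, behind the work. Loose; leave alone.
- parcel: Bystander: sealed cardboard parcel, 85 x 125 x 55 mm, behind the rubber mat. Loose; leave alone.

How it is judged:
On the way, in this order (a step that is already met when the one before it is completed fails the run):
1. the scale stands in the middle of the mat, key end to the right, let go (x of scale in the frame of mat between -0.025 and 0.025 m and y of scale in the frame of mat between -0.025 and 0.025 m and z of scale in the frame of mat between 0.001 and 0.0055 m and y of key_top in the frame of mat below -0.04 m and angle between the y axis of scale and the y axis of mat, either way round below 0.2 rad and angle between scale's own z axis and vertical below 0.04 rad and contact force between the fingers and scale below 0.1 N), for 0.2 s.
2. the tray sits open side up, fully home on the platform, let go (x of scale in the frame of mat between -0.025 and 0.025 m and y of scale in the frame of mat between -0.025 and 0.025 m and z of scale in the frame of mat between 0.001 and 0.0055 m and y of key_top in the frame of mat below -0.04 m and angle between the y axis of scale and the y axis of mat, either way round below 0.2 rad and angle between scale's own z axis and vertical below 0.04 rad and horizontal distance between tray and platform below 0.0065 m and z of tray in the frame of platform between -0.008 and -0.0042 m and angle between tray's own z axis and vertical below 0.06 rad and angle between the y axis of tray and the y axis of scale, either way round below 0.13 rad and contact force between the fingers and tray below 0.1 N and linear speed of each of tray, scale below 0.02 m/s), for 0.3 s.
3. with the tray on and not touched, the tare key is pressed until it registers (value of joint tare_key above 0.0013 m and horizontal distance between tray and platform below 0.0065 m and z of tray in the frame of platform between -0.008 and -0.0042 m and angle between tray's own z axis and vertical below 0.06 rad and angle between the y axis of tray and the y axis of scale, either way round below 0.13 rad and contact force between the fingers and tray below 0.1 N), for 0.05 s.
At the end, for the whole second after the job is handed in: Scale level on the mat, within 25 mm of its centre per mat axis and 0.2 rad, key end right; tray open side up, level, within 6.5 mm and 0.13 rad of the platform, origin 4.2 to 8 mm below its top; tare key pressed after that and up again; all at rest, let go (all of step 2 and value of joint tare_key below 0.0005 m); the robot touches nothing.
It fails at once if the tray is slammed or pressed hard on the scale (over 80 N) (contact force between tray and scale above 80 N).
It fails at once if the tare key is leaned on with more than 40 N (value of joint tare_key above 0.001 m and contact force between the fingers and scale above 40 N).
It fails at once if a bystander (stapler, glue stick or parcel) is moved by more than 30 mm (distance of any of stapler, glue_stick, parcel from where it was at the start of the episode above 0.03 m).
It also fails if it takes over 72 s, if anything falls off the work surface, if the arm or the gripper's body presses on something with over 40 N, if the wrist force passes 120 N, or if a joint passes its speed limit or range.

## Working session

There is one attempt and no reset: what is moved stays moved. The work goes in short steps, Python scripts to look and compute and a tool call to move; the robot and the scene stay as the last step left them, time stands still between calls to the robot, and variables do not carry over. Pictures are saved under pics/ and viewed, at most 10 in all, crops included, and the job is handed in when it is done.

Besides the shell and the picture viewer there is one more tool, called after ">>>" by a JSON object that holds its "fn" and its "kwargs". move_arm: Moves the arm, as the interface text tells. Shifts and turns lie within -1 to 1; 1 stands for 1000 mm of shift or 2 pi rad of turn. Its arguments: {"type":"object","properties":{"moves":{"type":"array"},"force":{"type":"number"}},"required":["moves"]}

```bash
mkdir -p pics
python3 - <<'E'
from workcell import bot
import cv2,numpy as np
for n in("top","side"):
    f=bot.grab_frame(n); cv2.imwrite(f"pics/{n}0.png",cv2.resize(f[:,:,::-1],(768,576)))
    np.save(f"pics/{n}0.npy",f)
    print(n,bot.camera_params(n))
print(bot.observe())
E
```

```text
top {'vertical_fov': 49.71623143700401, 'cx': 257.59397829888417, 'cy': 179.86921382239942, 'R': array([[ 0.02577011, -0.99959997,  0.01165312],
       [-0.99540273, -0.02673408, -0.09197119],
       [ 0.09224594, -0.00922944, -0.99569348]]), 't': array([0.02257561, 0.54225538, 1.22619952])}
side {'vertical_fov': 54.42401247228695, 'cx': 251.16999378300187, 'cy': 198.16758243421637, 'R': array([[ 0.99856708,  0.04703661,  0.02552148],
       [ 0.04385908, -0.44608119, -0.89391719],
       [-0.03066219,  0.89375563, -0.44750498]]), 't': array([-0.57156022,  0.04605242,  1.16072146])}
{'clock': 0.1, 'qpos': array([ 1.23179395,  0.52195964, -0.03630181,  1.5999257 ,  0.0212119 ,
        1.02112085, -0.11279356]), 'qd': array([ 0.00096334, -0.00241338,  0.00027413, -0.00118623, -0.0016691 ,
        0.00048928, -0.00287291]), 'joint_efforts': array([ 5.90508222e-03, -9.28476977e+01,  1.98548935e+00, -3.70520389e+01,
        1.82271260e-02,  5.49461256e-03, -5.67723907e-05]), 'position': array([ 0.16585664, -0.60228364,  0.23078939]), 'tool_rot': array([-3.14056866e+00,  9.49870284e-05,  2.68781437e-01]), 'force': array([-0.15395832, -0.82222544, -0.53391538]), 'moment': array([ 0.02332258, -0.04201407,  0.03301272]), 'finger_force': 0.0, 'grip_width': 0.08535602162406723}
```

View pics/top0.png

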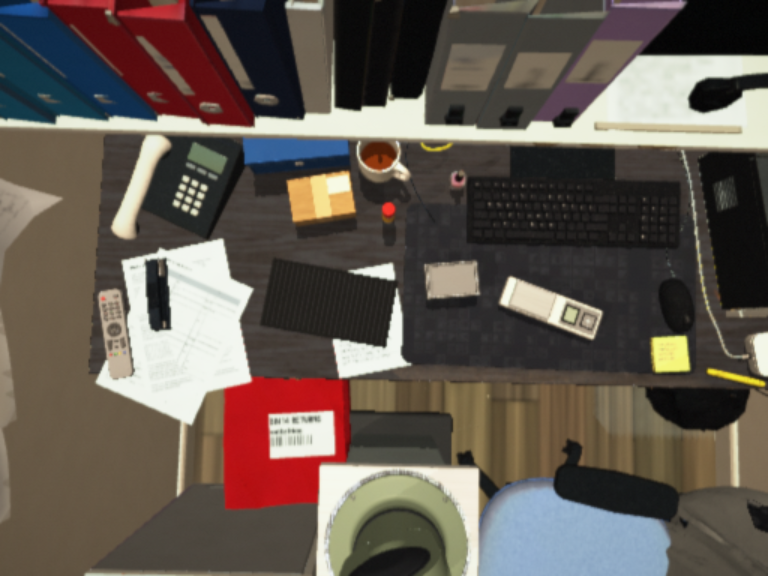

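View pics/side0.png

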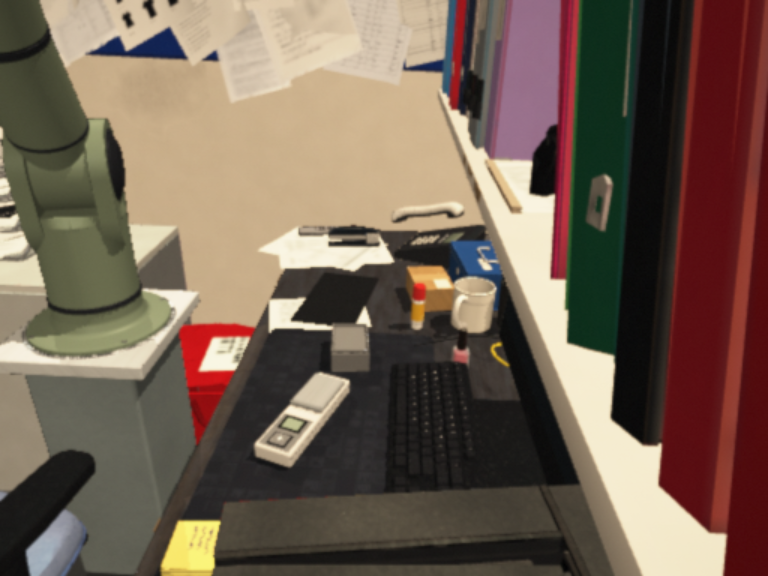

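The top view (768 px wide) shows the mat with corners near (275,259), (397,280), (385,347) and (262,325). The scale runs (508,277)-(594,339), with its key end at the right. The tray is upside down at about (452,280), the parcel at (321,198), the glue stick at (388,211) and the stapler at (158,294). The side view agrees.

```bash
cat > h.py <<'E'
import numpy as np,cv2
from workcell import bot
from scipy.spatial.transform import Rotation as Ro
def K(n):
    p=bot.camera_params(n); f=192/np.tan(np.radians(p["vertical_fov"])/2); return p,f
def ray(n,uv,z):
    p,f=K(n); uv=np.atleast_2d(np.float64(uv)); R=np.array(p["R"]);t=np.array(p["t"])
    d=np.c_[(uv[:,0]-p["cx"])/f,(uv[:,1]-p["cy"])/f,np.ones(len(uv))]@R; c=-R.T@t
    return c+d*((z-c[2])/d[:,2])[:,None]
def proj(n,X):
    p,f=K(n); X=np.atleast_2d(X)@np.array(p["R"]).T+p["t"]; return np.c_[p["cx"]+f*X[:,0]/X[:,2],p["cy"]+f*X[:,1]/X[:,2]]
def blob(mask,box):
    m=np.zeros(mask.shape,np.uint8); x0,y0,x1,y1=box; m[y0:y1,x0:x1]=mask[y0:y1,x0:x1]
    m=cv2.morphologyEx(m,cv2.MORPH_CLOSE,np.ones((7,7)))
    return max(cv2.findContours(m,0,2)[0],key=cv2.contourArea)
def rect(n,c,z):
    P=ray(n,c[:,0]+0.0,z)[:,:2]; (x,y),(w,h),a=cv2.minAreaRect((P*1000).astype(np.float32))
    if w<h: a+=90; w,h=h,w
    return "centre",np.round([x,y],1),"size",round(w,1),round(h,1),"long-axis yaw deg",round((a)%180,1)
E
python3 - <<'E'
from h import *
f=np.load("pics/top0.npy"); v=f.max(2); s=v.astype(int)-f.min(2)
print([v[150:210,200:420][i*10].tolist()[::8] for i in range(6)])
m=(v>95).astype(np.uint8)
print("scale",rect("top",blob(m,(322,175,412,235)),.031))
print("tray",rect("top",blob(m,(275,165,325,208)),.047))
d=(v<42).astype(np.uint8)
c=np.float32([[275,259],[397,280],[385,347],[262,325]])/1.5
print("mat",ray("top",c,.003).round(3), rect("top",c[:,None],.003))
print("desk",ray("top",[[s/1.5,q/1.5] for s,q in[(100,370),(740,383),(320,198),(388,211),(158,294),(400,140)]],0).round(3))
sd=np.load("pics/side0.npy"); 
print("mat side",ray("side",np.array([[326,271],[378,277],[358,323],[292,318]])/1.5,.003).round(3))
E
```

```text
[[66, 45, 43, 42, 41, 73, 75, 46, 72, 46, 49, 47, 49, 47, 30, 35, 31, 42, 36, 26, 56, 50, 28, 29, 37, 35, 27, 34], [69, 69, 64, 68, 71, 72, 71, 55, 71, 45, 49, 52, 44, 50, 27, 23, 24, 26, 22, 23, 23, 29, 25, 27, 20, 29, 26, 27], [76, 75, 76, 69, 65, 70, 70, 75, 74, 56, 57, 46, 48, 40, 45, 41, 40, 47, 46, 49, 50, 49, 54, 52, 52, 51, 47, 47], [35, 39, 43, 37, 137, 244, 246, 246, 72, 47, 47, 186, 188, 187, 187, 45, 39, 47, 42, 44, 51, 44, 52, 54, 53, 45, 44, 50], [44, 34, 35, 38, 47, 39, 35, 37, 37, 53, 46, 175, 187, 186, 186, 46, 45, 108, 209, 223, 49, 42, 41, 46, 43, 47, 46, 43], [35, 40, 43, 36, 34, 36, 44, 38, 246, 56, 48, 34, 32, 30, 28, 46, 47, 250, 230, 229, 229, 228, 246, 100, 44, 41, 49, 50]]
scale ('centre', array([ 475.2, -292. ]), 'size', 204.0, 63.5, 'long-axis yaw deg', 70.6)
tray ('centre', array([524.9, -91.9]), 'size', 103.8, 69.9, 'long-axis yaw deg', 96.1)
mat [[0.56  0.265 0.003]
 [0.523 0.014 0.003]
 [0.387 0.035 0.003]
 [0.424 0.286 0.003]] ('centre', array([473.8, 150.1]), 'size', 253.5, 138.2, 'long-axis yaw deg', 81.4)
desk [[ 0.326  0.607  0.   ]
 [ 0.332 -0.688  0.   ]
 [ 0.689  0.178  0.   ]
 [ 0.666  0.036  0.   ]
 [ 0.482  0.5    0.   ]
 [ 0.817  0.015  0.   ]]
mat side [[0.431 0.287 0.003]
 [0.563 0.264 0.003]
 [0.532 0.029 0.003]
 [0.392 0.038 0.003]]
```

```bash
cat >> h.py <<'E'
def rows(pos,Rt,s=None):
    """shift (m=unit) and turn/2pi from present pose to the target"""
    s=s or bot.observe(); R=Ro.from_euler("xyz",s["tool_rot"])
    print("now",s["clock"],s["position"].round(4),s["tool_rot"].round(3),"F",s["force"].round(1),"w",round(s["grip_width"],4),"ff",round(s["finger_force"],1))
    d=R.inv().apply(np.array(pos)-s["position"]); r=(R.inv()*Rt).as_rotvec()/(2*np.pi)
    print("->",np.round(d,4).tolist(),np.round(r,4).tolist())
def down(yaw,tilt=0):
    """tool down with yaw; tilt>0 leans the gripper body toward +tool-x (fingers point to -x)"""
    return Ro.from_euler("xyz",[np.pi,0,yaw])*Ro.from_rotvec([0,-tilt,0])
E
python3 - <<'E'
from h import *
print(down(1.57,.5).apply([0,0,1]).round(2), down(1.57).apply([1,0,0]).round(2))
rows([.475,-.292,.16],down(1.232))
E
```

```text
[-0.   -0.48 -0.88] [0. 1. 0.]
now 0.1 [ 0.1659 -0.6023  0.2308] [-3.141  0.     0.269] F [-0.2 -0.8 -0.5] w 0.0854 ff 0.0
-> [0.3804, -0.217, 0.071] [-0.0002, -0.0001, -0.1533]
```

>>> {"fn": "move_arm", "kwargs": {"moves": [[[1,0.1,-0.06,0.02,0,0,-0.04],[1,0.2,-0.12,0.04,0,0,-0.08],[1,0.38,-0.217,0.071,0,0,-0.1533],[1,0.38,-0.217,0.071,0,0,-0.1533],[1,0.38,-0.217,0.071,0,0,-0.1533]]], "force": 40}}

```text
clock: 0.6
position: [0.3401, -0.4253, 0.1905]
tool_rot: [-3.142, 0.0, 1.025]
force: [1.2, -0.4, 0.5]
grip_width: 0.0854
finger_force: 0.0
```

Run:
```python
from h import *
rows([.475,-.292,.16],down(1.232))
```

```text
now 0.6 [ 0.3401 -0.4253  0.1905] [-3.142  0.     1.025] F [ 1.2 -0.4  0.5] w 0.0854 ff 0.0
-> [0.1839, 0.046, 0.0305] [-0.0, 0.0, -0.033]
```

>>> {"fn": "move_arm", "kwargs": {"moves": [[[1,0.184,0.046,0.0305,0,0,-0.033],[1,0.184,0.046,0.0305,0,0,-0.033],[1,0.184,0.046,0.0305,0,0,-0.033],[1,0.184,0.046,0.0305,0,0,-0.033],[1,0.184,0.046,0.0305,0,0,-0.033]]]}}

```text
clock: 1.1
position: [0.4785, -0.289, 0.1594]
tool_rot: [-3.141, -0.003, 1.233]
force: [-0.9, -0.6, 0.3]
grip_width: 0.0853
finger_force: 0.0
```

Run:
```python
from h import *
f=bot.grab_frame("top"); cv2.imwrite("pics/t1.png",cv2.resize(f[120:260,270:450,::-1],None,fx=4,fy=4))
rows([.475,-.292,.01],down(1.232))
print(proj("top",[[.475,-.292,.16],[.475,-.292,.031]]))
```

```text
now 1.15 [ 0.4764 -0.2917  0.1596] [-3.141e+00 -1.000e-03  1.231e+00] F [-1.2  0.3 -0.1] w 0.0855 ff 0.0
-> [-0.001, -0.0011, 0.1496] [-0.0001, -0.0002, -0.0002]
[[379.8896611  203.14368343]
 [366.73891766 204.69567999]]
```

View pics/t1.png

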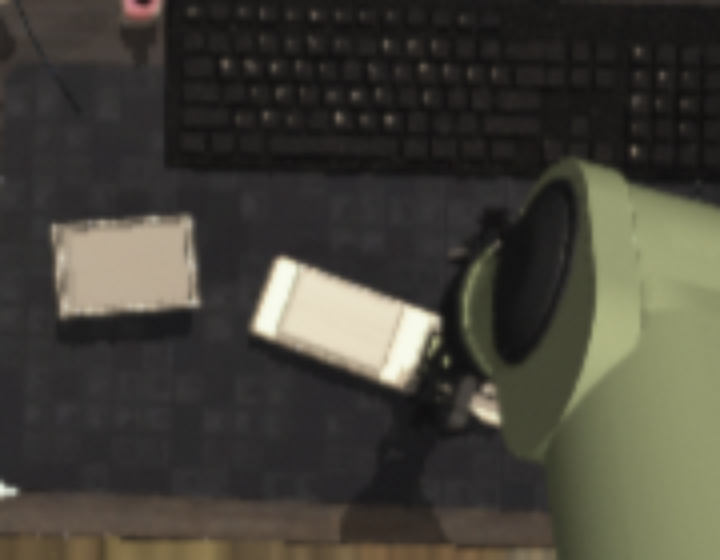

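The close crop shows the gripper over the middle of the scale (about (400,340) in the crop), clear of the keyboard. The tray is undisturbed.

>>> {"fn": "move_arm", "kwargs": {"moves": [[[1,-0.001,-0.001,0.045,0,0,0],[1,-0.001,-0.001,0.09,0,0,0],[1,-0.001,-0.001,0.12,0,0,0],[1,-0.001,-0.001,0.14,0,0,0],[1,-0.001,-0.001,0.1495,0,0,0]]]}}

```text
clock: 1.65
position: [0.472, -0.2954, 0.009]
tool_rot: [-3.139, 0.0, 1.225]
force: [0.3, -0.8, 0.7]
grip_width: 0.0855
finger_force: 0.0
```

>>> {"fn": "move_arm", "kwargs": {"moves": [[[0.6,0,0,0,0,0,0],[0.6,0,0,0,0,0,0],[0.6,0,0,0,0,0,0],[0.6,0,0,0,0,0,0],[0.6,0,0,0,0,0,0]]]}}

```text
clock: 2.15
position: [0.4738, -0.2955, 0.0119]
tool_rot: [3.14, 0.001, 1.226]
force: [-2.9, 0.4, 8.2]
grip_width: 0.0591
finger_force: 45.8
```

>>> {"fn": "move_arm", "kwargs": {"moves": [[[0.6,0,0,-0.02,0,0,0],[0.6,0,0,-0.06,0,0,0],[0.6,0,0,-0.1,0,0,0],[0.6,0,0,-0.1,0,0,0],[0.6,0,0,-0.1,0,0,0]]]}}

```text
clock: 2.65
position: [0.4736, -0.2953, 0.1114]
tool_rot: [3.14, 0.001, 1.226]
force: [-0.8, -0.1, -7.1]
grip_width: 0.0591
finger_force: 47.4
```

Run:
```python
from h import *
rows([.475,.152,.11],down(1.421))
```

```text
now 2.65 [ 0.4736 -0.2953  0.1114] [3.140e+00 1.000e-03 1.226e+00] F [-0.8 -0.1 -7.1] w 0.0591 ff 47.4
-> [0.4214, -0.15, 0.001] [0.0002, 0.0001, -0.0311]
```

>>> {"fn": "move_arm", "kwargs": {"moves": [[[0.6,0.03,-0.011,0,0,0,-0.003],[0.6,0.07,-0.025,0,0,0,-0.006],[0.6,0.115,-0.041,0,0,0,-0.01],[0.6,0.16,-0.057,0,0,0,-0.013],[0.6,0.205,-0.073,0,0,0,-0.016]]]}}

```text
clock: 3.15
position: [0.4729, -0.0756, 0.1095]
tool_rot: [-3.139, 0.0, 1.327]
force: [0.6, 0.3, -4.8]
grip_width: 0.0591
finger_force: 47.4
```

Run:
```python
from h import *
rows([.475,.152,.11],down(1.421))
```

```text
now 3.15 [ 0.4729 -0.0756  0.1095] [-3.139  0.     1.327] F [ 0.6  0.3 -4.8] w 0.0591 ff 47.4
-> [0.2214, -0.0528, -0.0004] [-0.0003, -0.0, -0.0149]
```

>>> {"fn": "move_arm", "kwargs": {"moves": [[[0.6,0.045,-0.011,0,0,0,-0.003],[0.6,0.09,-0.022,0,0,0,-0.006],[0.6,0.135,-0.032,0,0,0,-0.009],[0.6,0.18,-0.043,0,0,0,-0.012],[0.6,0.221,-0.053,0,0,0,-0.015]]]}}

```text
clock: 3.65
position: [0.4749, 0.1519, 0.1094]
tool_rot: [-3.14, 0.001, 1.423]
force: [1.4, -0.0, -6.0]
grip_width: 0.0588
finger_force: 47.4
```

Run:
```python
from h import *
f=bot.grab_frame("top"); cv2.imwrite("pics/t2.png",cv2.resize(f[120:260,150:330,::-1],None,fx=4,fy=4))
rows([.475,.152,.014],down(1.421))
```

```text
now 3.7 [0.4747 0.1597 0.1099] [-3.14  -0.004  1.43 ] F [-3.6 15.1 -4.5] w 0.0589 ff 47.4
-> [-0.008, 0.0015, 0.0958] [-0.0002, -0.0007, 0.0014]
```

View pics/t2.png

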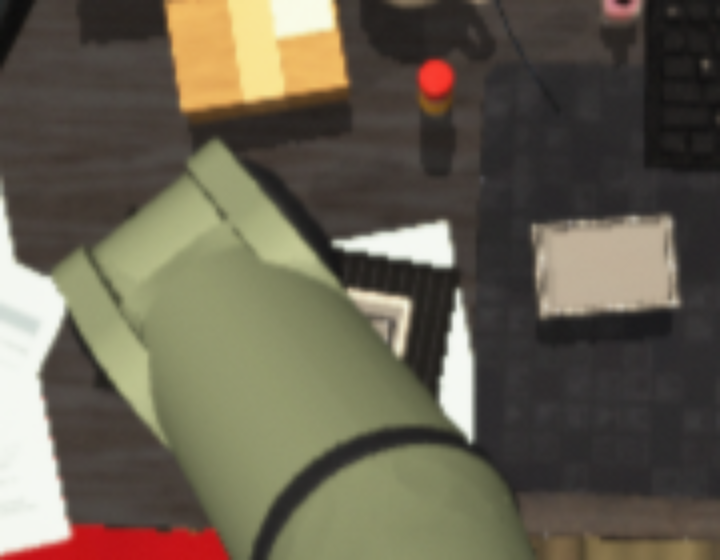

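The scale hangs over the mat with its key end to the right, around (380,320) in the crop. Next I lower it.

>>> {"fn": "move_arm", "kwargs": {"moves": [[[0.6,0,0,0.035,0,0,0],[0.6,0,0,0.065,0,0,0],[0.6,0,0,0.085,0,0,0],[0.6,0,0,0.095,0,0,0],[0.6,0,0,0.0975,0,0,0]]]}}

```text
clock: 4.2
position: [0.4745, 0.1494, 0.0119]
tool_rot: [-3.138, 0.002, 1.421]
force: [-11.6, -2.4, 17.5]
grip_width: 0.0589
finger_force: 50.0
```

>>> {"fn": "move_arm", "kwargs": {"moves": [[[0.6,0,0,0,0,0,0],[0.75,0,0,0,0,0,0],[1,0,0,0,0,0,0],[1,0,0,0,0,0,0],[1,0,0,0,0,0,0]]]}}

```text
clock: 4.7
position: [0.4764, 0.1499, 0.0136]
tool_rot: [3.141, -0.0, 1.421]
force: [0.1, 0.3, -0.3]
grip_width: 0.0856
finger_force: 0.0
```

>>> {"fn": "move_arm", "kwargs": {"moves": [[[1,0,0,-0.02,0,0,0],[1,0,0,-0.06,0,0,0],[1,0,0,-0.11,0,0,0],[1,0,0,-0.16,0,0,0],[1,0,0,-0.18,0,0,0]]]}}

```text
clock: 5.2
position: [0.4773, 0.1504, 0.1977]
tool_rot: [3.137, -0.002, 1.421]
force: [0.5, -0.3, -0.6]
grip_width: 0.0855
finger_force: 0.0
```

Run:
```python
from h import *
rows([.522,-.07,.20],down(1.677))
```

```text
now 5.2 [0.4773 0.1504 0.1977] [ 3.137e+00 -2.000e-03  1.421e+00] F [ 0.5 -0.3 -0.6] w 0.0855 ff 0.0
-> [-0.2112, 0.0772, -0.0025] [0.0008, -0.0003, -0.0408]
```

```bash
cat >> h.py <<'E'
def grip(G,yaw,tilt,back=.024):
    R=down(yaw,tilt); return np.array(G)+R.apply([0,0,back]),R
E
python3 - <<'E'
from h import *
rows(*grip([.5237,-.080,.2],1.677,np.pi/4))
E
```

```text
now 5.2 [0.4773 0.1504 0.1977] [ 3.137e+00 -2.000e-03  1.421e+00] F [ 0.5 -0.3 -0.6] w 0.0855 ff 0.0
-> [-0.2373, 0.0846, 0.0145] [-0.0153, -0.1246, -0.039]
```

>>> {"fn": "move_arm", "kwargs": {"moves": [[[1,-0.237,0.0846,0.0145,-0.0153,-0.1246,-0.039],[1,-0.237,0.0846,0.0145,-0.0153,-0.1246,-0.039],[1,-0.237,0.0846,0.0145,-0.0153,-0.1246,-0.039],[1,-0.237,0.0846,0.0145,-0.0153,-0.1246,-0.039],[1,-0.237,0.0846,0.0145,-0.0153,-0.1246,-0.039]]]}}

```text
clock: 5.7
position: [0.525, -0.0963, 0.1798]
tool_rot: [3.135, 0.72, 1.653]
force: [-0.3, -0.5, -0.9]
grip_width: 0.0854
finger_force: 0.0
```

Run:
```python
from h import *
rows(*grip([.5237,-.080,.2],1.677,np.pi/4)); print(bot.observe()["qpos"].round(2))
```

```text
now 5.7 [ 0.525  -0.0963  0.1798] [3.135 0.72  1.653] F [-0.3 -0.5 -0.9] w 0.0854 ff 0.0
-> [-0.0026, 0.0004, -0.002] [-0.0015, -0.0104, -0.0028]
[-0.23  0.55 -0.15  1.98  0.9   1.08 -0.92]
```

>>> {"fn": "move_arm", "kwargs": {"moves": [[[1,-0.0026,0.0004,-0.002,-0.0015,-0.0104,-0.0028],[1,-0.0026,0.0004,-0.002,-0.0015,-0.0104,-0.0028],[1,-0.0026,0.0004,-0.002,-0.0015,-0.0104,-0.0028]]]}}

```text
clock: 6.0
position: [0.5245, -0.0948, 0.182]
tool_rot: [-3.14, 0.777, 1.675]
force: [-0.2, -0.5, 0.7]
grip_width: 0.0853
finger_force: 0.0
```

Run:
```python
from h import *
f=bot.grab_frame("top"); g=bot.grab_frame("side"); cv2.imwrite("pics/t3.png",np.hstack([cv2.resize(f[120:260,150:330,::-1],(400,311)),cv2.resize(g[150:290,170:350,::-1],(400,311))]))
np.save("pics/t3.npy",f);np.save("pics/s3.npy",g)
rows(*grip([.5237,-.080,.032],1.677,np.pi/4))
```

```text
now 6.1 [ 0.5246 -0.0954  0.1825] [3.141 0.778 1.673] F [-0.4 -0.3 -0.4] w 0.0851 ff 0.0
-> [0.1164, 0.0007, 0.1204] [-0.0004, -0.0012, -0.0004]
```

View pics/t3.png

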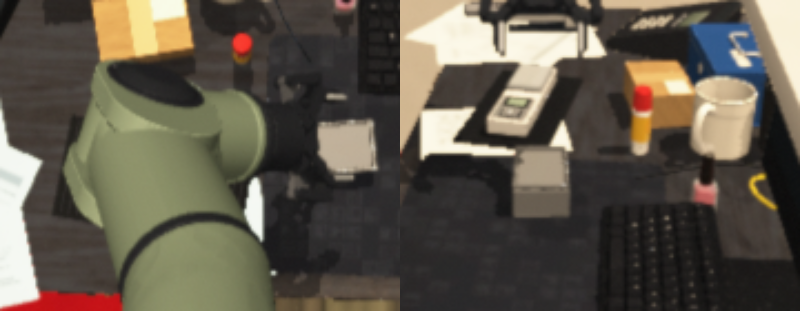

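The left panel shows the tilted gripper beside the tray (about (347,147)) with the fingers straddling it. The right panel shows the scale lying lengthwise on the mat, display toward the right end. I descend next.

>>> {"fn": "move_arm", "kwargs": {"moves": [[[1,0.03,0,0.031,0,0,0],[1,0.06,0,0.063,0,0,0],[1,0.09,0,0.094,0,0,0],[1,0.107,0.0005,0.111,0,0,0],[1,0.1164,0.0007,0.1204,-0.0004,-0.0012,-0.0004]]]}}

```text
clock: 6.6
position: [0.5248, -0.0979, 0.0132]
tool_rot: [-3.139, 0.787, 1.678]
force: [0.5, 0.1, 1.5]
grip_width: 0.0852
finger_force: 0.0
```

>>> {"fn": "move_arm", "kwargs": {"moves": [[[1,0,0,0,0,0,0],[0.7,0,0,0,0,0,0],[0.7,0,0,0,0,0,0],[0.7,0,0,0,0,0,0],[0.7,0,0,0,0,0,0]]]}}

```text
clock: 7.1
position: [0.5257, -0.0975, 0.0162]
tool_rot: [3.14, 0.788, 1.676]
force: [-2.2, 2.1, 10.5]
grip_width: 0.0675
finger_force: 44.2
```

Run:
```python
from h import *
rows(*grip([.5237,-.080,.15],1.677,np.pi/4))
```

```text
now 7.1 [ 0.5257 -0.0975  0.0162] [3.14  0.788 1.676] F [-2.2  2.1 10.5] w 0.0675 ff 44.2
-> [-0.0824, -0.0, -0.0829] [0.0001, 0.0004, -0.0001]
```

>>> {"fn": "move_arm", "kwargs": {"moves": [[[0.7,-0.02,0,-0.02,0,0,0],[0.7,-0.05,0,-0.05,0,0,0],[0.7,-0.082,0,-0.083,0,0,0],[0.7,-0.11,0,-0.11,0,0,0],[0.7,-0.12,0,-0.12,0,0,0]]]}}

```text
clock: 7.6
position: [0.5261, -0.0972, 0.1887]
tool_rot: [3.135, 0.786, 1.673]
force: [-0.8, 1.1, -1.3]
grip_width: 0.0672
finger_force: 44.5
```

Run:
```python
from h import *
rows(*grip([.5,-.080,.18],1.62,0))
rows(*grip([.5,-.080,.18],1.571,-.7828))
```

```text
now 7.6 [ 0.5261 -0.0972  0.1887] [3.135 0.786 1.673] F [-0.8  1.1 -1.3] w 0.0672 ff 44.5
-> [0.0371, -0.0243, 0.0089] [0.0042, 0.1251, 0.0083]
now 7.6 [ 0.5261 -0.0972  0.1887] [3.135 0.786 1.673] F [-0.8  1.1 -1.3] w 0.0672 ff 44.5
-> [0.044, -0.0225, -0.0079] [0.0008, 0.2495, 0.0187]
```

>>> {"fn": "move_arm", "kwargs": {"moves": [[[0.7,0.008,-0.005,0.002,0.0008,0.02,0.0016],[0.7,0.015,-0.01,0.004,0.0016,0.043,0.003],[0.7,0.022,-0.014,0.005,0.0025,0.066,0.0045],[0.7,0.03,-0.018,0.007,0.0033,0.089,0.006],[0.7,0.036,-0.023,0.0085,0.004,0.112,0.008]]]}}

```text
clock: 8.1
position: [0.501, -0.0802, 0.154]
tool_rot: [3.141, 0.086, 1.623]
force: [-2.1, 0.6, -3.0]
grip_width: 0.0671
finger_force: 44.4
```

Run:
```python
from h import *
rows(*grip([.5,-.080,.18],1.571,-.7828))
```

```text
now 8.1 [ 0.501  -0.0802  0.154 ] [3.141 0.086 1.623] F [-2.1  0.6 -3. ] w 0.0671 ff 44.4
-> [0.0164, -0.0001, -0.0104] [-0.0029, 0.1383, 0.0081]
```

>>> {"fn": "move_arm", "kwargs": {"moves": [[[0.7,0.003,0,-0.002,-0.0005,0.022,0.0014],[0.7,0.006,0,-0.004,-0.001,0.045,0.0028],[0.7,0.009,0,-0.006,-0.0015,0.068,0.004],[0.7,0.012,0,-0.008,-0.002,0.091,0.0055],[0.7,0.014,0,-0.009,-0.0025,0.114,0.007]]]}}

```text
clock: 8.6
position: [0.5002, -0.0665, 0.1621]
tool_rot: [3.137, -0.629, 1.578]
force: [-0.3, 0.1, -1.1]
grip_width: 0.0672
finger_force: 44.4
```

Run:
```python
from h import *
rows(*grip([.5,-.080,.18],1.571,-.7828));print(bot.observe()["qpos"].round(2))
```

```text
now 8.6 [ 0.5002 -0.0665  0.1621] [ 3.137 -0.629  1.578] F [-0.3  0.1 -1.1] w 0.0672 ff 44.4
-> [0.0033, -0.0002, 0.0013] [-0.0001, 0.0244, 0.001]
[ 0.87  0.7  -0.71  1.84 -0.22  0.91  0.4 ]
```

>>> {"fn": "move_arm", "kwargs": {"moves": [[[0.7,0.0033,0,0.0013,0,0.0244,0.001],[0.7,0.0033,0,0.0013,0,0.0244,0.001],[0.7,0.0033,0,0.0013,0,0.0244,0.001],[0.7,0.0033,0,0.0013,0,0.0244,0.001]]]}}

```text
clock: 9.0
position: [0.4997, -0.0613, 0.1623]
tool_rot: [-3.138, -0.774, 1.573]
force: [-0.2, 0.1, -0.5]
grip_width: 0.0674
finger_force: 44.4
```

Run:
```python
from h import *
f=bot.grab_frame("top"); g=bot.grab_frame("side"); cv2.imwrite("pics/t4.png",np.hstack([cv2.resize(f[120:260,150:330,::-1],(400,311)),cv2.resize(g[130:290,150:330,::-1],(400,356))[:311]]))
np.save("pics/t4.npy",f)
rows(*grip([.5,-.080,.071],1.571,-.7828))
```

```text
now 9.1 [ 0.4998 -0.0612  0.1625] [-3.138 -0.774  1.573] F [0.2 1.  0.1] w 0.0676 ff 44.4
-> [-0.0772, 0.0004, 0.0763] [-0.0008, 0.0014, 0.0003]
```

View pics/t4.png

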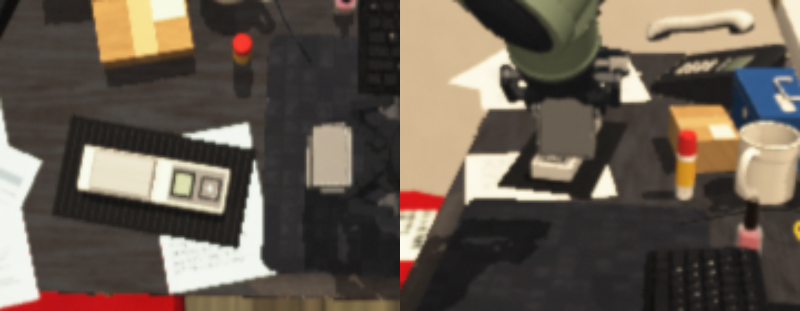

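The left panel shows the scale clear on the mat, platform left and key right, and the tray held end-up near (330,157). The right panel shows it upright in the fingers. I measure the scale while lowering.

>>> {"fn": "move_arm", "kwargs": {"moves": [[[0.7,-0.025,0,0.025,0,0,0],[0.7,-0.05,0,0.05,0,0,0],[0.7,-0.065,0,0.065,-0.0004,0.0007,0],[0.7,-0.073,0.0002,0.072,-0.0008,0.0014,0],[0.7,-0.0775,0.0004,0.0765,-0.0008,0.0014,0.0003]]]}}

```text
clock: 9.6
position: [0.4997, -0.0636, 0.0526]
tool_rot: [-3.139, -0.785, 1.568]
force: [-0.4, 0.9, -1.4]
grip_width: 0.0674
finger_force: 44.5
```

Run:
```python
from h import *
f=np.load("pics/t4.npy"); v=f.max(2)
m=(v>110).astype(np.uint8); c=blob(m,(182,183,256,217)); print("scale",rect("top",c,.031))
print(cv2.boundingRect(c))
d=f.max(2)
# dark mat contour: dark and closed over the scale
k=((v<52)|(cv2.drawContours(np.zeros_like(v),[c],-1,255,-1)>0)).astype(np.uint8)
b=cv2.morphologyEx(k,cv2.MORPH_OPEN,np.ones((5,5))); print("mat",rect("top",blob(b,(170,165,266,235)),.003))
rows(*grip([.5,-.080,.067],1.571,-.7828))
```

```text
scale ('centre', array([476.6, 151.3]), 'size', 200.8, 62.2, 'long-axis yaw deg', 81.7)
(185, 185, 69, 31)
mat ('centre', array([474.6, 154.2]), 'size', 256.6, 140.6, 'long-axis yaw deg', 81.1)
now 9.6 [ 0.4997 -0.0636  0.0526] [-3.139 -0.785  1.568] F [-0.4  0.9 -1.4] w 0.0674 ff 44.5
-> [-0.0015, 0.0003, 0.0023] [0.0, -0.0004, -0.0004]
```

>>> {"fn": "move_arm", "kwargs": {"moves": [[[0.7,-0.001,0,0.001,0,0,0],[0.7,-0.002,0,0.002,0,0,0],[0.7,-0.002,0,0.002,0,0,0]]]}}

```text
clock: 9.9
position: [0.4995, -0.0635, 0.0523]
tool_rot: [-3.14, -0.787, 1.569]
force: [-10.7, -6.6, 25.5]
grip_width: 0.0672
finger_force: 46.9
```

>>> {"fn": "move_arm", "kwargs": {"moves": [[[0.7,-0.001,0,0.001,0,0,0],[0.7,-0.002,0,0.002,0,0,0],[0.7,-0.002,0,0.002,0,0,0]]]}}

```text
clock: 10.2
position: [0.4994, -0.0634, 0.0511]
tool_rot: [-3.14, -0.788, 1.569]
force: [-19.6, -16.0, 57.2]
grip_width: 0.0673
finger_force: 50.6
```

>>> {"fn": "move_arm", "kwargs": {"moves": [[[0.7,-0.001,0,0.001,0,0,0],[0.7,-0.002,0,0.002,0,0,0],[0.7,-0.002,0,0.002,0,0,0]]]}}

```text
clock: 10.5
position: [0.4994, -0.0636, 0.0483]
tool_rot: [-3.14, -0.788, 1.569]
force: [-19.4, -16.9, 57.5]
grip_width: 0.0675
finger_force: 50.7
```

>>> {"fn": "move_arm", "kwargs": {"moves": [[[0.7,0.0015,0,-0.0015,0,0,0],[0.7,0.002,0,-0.002,0,0,0],[0.75,0.002,0,-0.002,0,0,0],[1,0.002,0,-0.002,0,0,0],[1,0.002,0,-0.002,0,0,0]]]}}

```text
clock: 11.0
position: [0.4998, -0.0639, 0.0473]
tool_rot: [-3.14, -0.786, 1.567]
force: [0.5, 0.2, 0.8]
grip_width: 0.0854
finger_force: 0.0
```

Run:
```python
from h import *
rows(*grip([.5,-.090,.2],1.571,-.3))
```

```text
now 11.0 [ 0.4998 -0.0639  0.0473] [-3.14  -0.786  1.567] F [0.5 0.2 0.8] w 0.0854 ff 0.0
-> [0.0783, 0.0001, -0.1052] [0.0001, -0.0773, -0.0005]
```

>>> {"fn": "move_arm", "kwargs": {"moves": [[[1,0,0,-0.02,0,0,0],[1,0,0,-0.06,0,0,0],[1,0,0,-0.1,0,0,0],[1,0.03,0,-0.14,0,-0.02,0],[1,0.07,0,-0.16,0,-0.04,0]]]}}

```text
clock: 11.5
position: [0.5001, -0.1323, 0.2056]
tool_rot: [-3.138, -0.545, 1.561]
force: [1.8, 0.3, 0.8]
grip_width: 0.0851
finger_force: 0.0
```

Run:
```python
from h import *
f=bot.grab_frame("top"); g=bot.grab_frame("side"); cv2.imwrite("pics/t5.png",np.hstack([cv2.resize(f[120:260,190:370,::-1],(400,311)),cv2.resize(g[130:290,150:330,::-1],(400,356))[:311]]))
np.save("pics/t5.npy",f)
v=f.max(2); m=(v>110).astype(np.uint8); c=blob(m,(270,165,330,220)); print("tray",cv2.boundingRect(c),rect("top",c,.107))
rows(*grip([.5,-.04,.22],1.571,.7854))
```

```text
tray (286, 180, 19, 25) ('centre', array([501.5, -67.5]), 'size', 68.4, 50.2, 'long-axis yaw deg', 178.3)
now 11.6 [ 0.5028 -0.126   0.2126] [ 3.132 -0.538  1.579] F [ 0.8  0.4 -1.7] w 0.0854 ff 0.0
-> [0.0544, -0.0026, 0.0436] [0.0015, -0.2107, 0.0004]
```

View pics/t5.png

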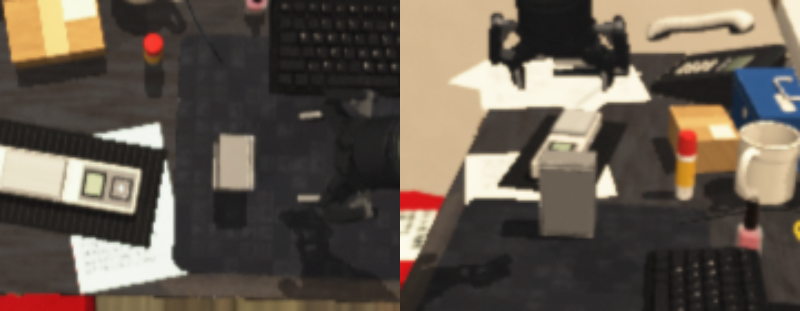

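The tray stands on its end at (235,162) in the left panel, open side toward the scale and released. The right panel confirms that it is upright.

>>> {"fn": "move_arm", "kwargs": {"moves": [[[1,0.01,0,0.0,0,-0.022,0],[1,0.02,-0.001,0.01,0,-0.045,0],[1,0.03,-0.001,0.02,0.0005,-0.068,0],[1,0.04,-0.002,0.03,0.001,-0.091,0],[1,0.05,-0.0026,0.04,0.0015,-0.114,0.0004]]]}}

```text
clock: 12.1
position: [0.497, -0.0688, 0.1978]
tool_rot: [-3.127, 0.102, 1.571]
force: [0.1, -0.4, -0.9]
grip_width: 0.0855
finger_force: 0.0
```

Run:
```python
from h import *
rows(*grip([.5005,.022,.157],1.57,.7854));print(bot.observe()["qpos"].round(2))
```

```text
now 12.1 [ 0.497  -0.0688  0.1978] [-3.127  0.102  1.571] F [ 0.1 -0.4 -0.9] w 0.0855 ff 0.0
-> [0.0794, 0.0042, 0.0498] [-0.0021, -0.1087, 0.0009]
[ 0.29  0.4  -0.44  1.94  0.34  0.89 -0.34]
```

>>> {"fn": "move_arm", "kwargs": {"moves": [[[1,0.03,0.001,0,0,-0.022,0],[1,0.06,0.002,0.01,-0.001,-0.045,0],[1,0.079,0.003,0.025,-0.0015,-0.068,0.0005],[1,0.079,0.004,0.045,-0.002,-0.09,0.0009],[1,0.0794,0.0042,0.0498,-0.0021,-0.1087,0.0009]]]}}

```text
clock: 12.6
position: [0.5, 0.0062, 0.1385]
tool_rot: [-3.136, 0.712, 1.575]
force: [0.2, -0.5, -0.8]
grip_width: 0.0854
finger_force: 0.0
```

Run:
```python
from h import *
rows(*grip([.5005,-.068,.067],1.57,.7854));print(bot.observe()["qpos"].round(2))
```

```text
now 12.6 [0.5    0.0062 0.1385] [-3.136  0.712  1.575] F [ 0.2 -0.5 -0.8] w 0.0854 ff 0.0
-> [-0.0112, 0.0007, 0.1265] [-0.0003, -0.0117, 0.0006]
[-0.34  0.66 -0.26  1.92  0.8   1.19 -1.12]
```

>>> {"fn": "move_arm", "kwargs": {"moves": [[[1,0,0,0,0,-0.0117,0.0006],[1,-0.004,0,0.04,0,-0.0117,0.0006],[1,-0.008,0,0.07,0,-0.0117,0.0006],[1,-0.01,0,0.09,0,-0.0117,0.0006],[1,-0.01,0,0.09,0,-0.0117,0.0006]]]}}

```text
clock: 13.1
position: [0.4983, -0.0633, 0.0763]
tool_rot: [-3.133, 0.781, 1.57]
force: [-0.7, 0.8, -0.2]
grip_width: 0.0856
finger_force: 0.0
```

Run:
```python
from h import *
rows(*grip([.5005,-.068,.067],1.57,.7854))
```

```text
now 13.1 [ 0.4983 -0.0633  0.0763] [-3.133  0.781  1.57 ] F [-0.7  0.8 -0.2] w 0.0856 ff 0.0
-> [0.0032, 0.0025, 0.0339] [-0.0014, -0.0006, -0.0]
```

>>> {"fn": "move_arm", "kwargs": {"moves": [[[1,0.001,0.001,0.012,-0.0007,0,0],[1,0.002,0.002,0.023,-0.0014,-0.0006,0],[1,0.0032,0.0025,0.0339,-0.0014,-0.0006,0],[1,0.0032,0.0025,0.0339,-0.0014,-0.0006,0],[1,0.0032,0.0025,0.0339,-0.0014,-0.0006,0]]]}}

```text
clock: 13.6
position: [0.5018, -0.0831, 0.0512]
tool_rot: [3.137, 0.784, 1.568]
force: [0.7, 0.1, 0.0]
grip_width: 0.0852
finger_force: 0.0
```

>>> {"fn": "move_arm", "kwargs": {"moves": [[[0.75,0,0,0,0,0,0],[0.7,0,0,0,0,0,0],[0.7,0,0,0,0,0,0],[0.7,0,0,0,0,0,0],[0.7,0,0,0,0,0,0]]]}}

```text
clock: 14.1
position: [0.5021, -0.0827, 0.0517]
tool_rot: [3.136, 0.783, 1.568]
force: [-1.3, 3.4, 6.0]
grip_width: 0.0678
finger_force: 44.5
```

Run:
```python
from h import *
s=bot.observe(); R=Ro.from_euler("xyz",s["tool_rot"]); print("G",s["position"]-R.apply([0,0,.024]), R.apply([0,0,1]).round(3))
rows(*grip([.5,-.05,.2],1.57,.7854))
```

```text
G [ 0.50196779 -0.06580723  0.0687205 ] [ 0.004 -0.706 -0.709]
now 14.1 [ 0.5021 -0.0827  0.0517] [3.136 0.783 1.568] F [-1.3  3.4  6. ] w 0.0678 ff 44.5
-> [-0.0815, -0.0015, -0.1042] [0.0007, -0.0003, -0.0003]
```

>>> {"fn": "move_arm", "kwargs": {"moves": [[[0.7,-0.015,0,-0.015,0,0,0],[0.7,-0.045,0,-0.045,0,0,0],[0.7,-0.08,0,-0.08,0,0,0],[0.7,-0.11,0,-0.11,0,0,0],[0.7,-0.12,0,-0.12,0,0,0]]]}}

```text
clock: 14.6
position: [0.502, -0.0831, 0.2247]
tool_rot: [3.13, 0.782, 1.563]
force: [0.9, 1.2, -1.1]
grip_width: 0.0672
finger_force: 44.9
```

Run:
```python
from h import *
rows([.49,.06,.2],down(1.5,0))
rows([.4831,.1962,.15],down(1.426,-.788))
```

```text
now 14.6 [ 0.502  -0.0831  0.2247] [3.13  0.782 1.563] F [ 0.9  1.2 -1.1] w 0.0672 ff 44.9
-> [0.1189, -0.0122, -0.0834] [0.0057, 0.1244, 0.0102]
now 14.6 [ 0.502  -0.0831  0.2247] [3.13  0.782 1.563] F [ 0.9  1.2 -1.1] w 0.0672 ff 44.9
-> [0.2507, -0.0194, -0.144] [0.0014, 0.2493, 0.0257]
```

>>> {"fn": "move_arm", "kwargs": {"moves": [[[0.7,0.022,-0.002,-0.016,0.001,0.022,0.002],[0.7,0.046,-0.0045,-0.032,0.002,0.045,0.004],[0.7,0.07,-0.007,-0.049,0.003,0.068,0.006],[0.7,0.094,-0.0095,-0.066,0.0045,0.091,0.008],[0.7,0.118,-0.012,-0.083,0.0055,0.113,0.01]]]}}

```text
clock: 15.1
position: [0.4896, 0.0601, 0.1968]
tool_rot: [-3.141, 0.068, 1.501]
force: [-1.4, 0.6, -1.4]
grip_width: 0.0674
finger_force: 44.8
```

Run:
```python
from h import *
rows([.4831,.1962,.17],down(1.426,-.788));print(bot.observe()["qpos"].round(2))
```

```text
now 15.1 [0.4896 0.0601 0.1968] [-3.141  0.068  1.501] F [-1.4  0.6 -1.4] w 0.0674 ff 44.8
-> [0.1368, -0.0161, 0.0177] [-0.0043, 0.1361, 0.0114]
[ 0.04  0.39 -0.42  1.95  0.28  0.88 -0.61]
```

>>> {"fn": "move_arm", "kwargs": {"moves": [[[0.7,0.027,-0.003,0.003,-0.0009,0.022,0.002],[0.7,0.054,-0.006,0.007,-0.0018,0.045,0.004],[0.7,0.081,-0.009,0.01,-0.0027,0.068,0.006],[0.7,0.11,-0.013,0.014,-0.0035,0.091,0.008],[0.7,0.1368,-0.0161,0.0177,-0.0043,0.114,0.0105]]]}}

```text
clock: 15.6
position: [0.4828, 0.1952, 0.1695]
tool_rot: [3.132, -0.648, 1.436]
force: [0.4, 1.0, -4.7]
grip_width: 0.0675
finger_force: 44.8
```

Run:
```python
from h import *
rows([.4831,.1962,.12],down(1.426,-.788));print(bot.observe()["qpos"].round(2))
```

```text
now 15.6 [0.4828 0.1952 0.1695] [ 3.132 -0.648  1.436] F [ 0.4  1.  -4.7] w 0.0675 ff 44.8
-> [-0.0291, -0.0003, 0.0401] [0.0005, 0.0223, 0.0013]
[ 0.56  0.61 -0.91  2.11 -0.35  0.4  -0.02]
```

>>> {"fn": "move_arm", "kwargs": {"moves": [[[0.7,-0.006,0,0.008,0,0.01,0.001],[0.7,-0.015,0,0.02,0.0005,0.0223,0.0013],[0.7,-0.029,0,0.04,0.0005,0.0223,0.0013],[0.7,-0.0291,-0.0003,0.0401,0.0005,0.0223,0.0013],[0.7,-0.0291,-0.0003,0.0401,0.0005,0.0223,0.0013]]]}}

```text
clock: 16.1
position: [0.4822, 0.1959, 0.1196]
tool_rot: [-3.137, -0.784, 1.425]
force: [-0.0, -0.9, -0.9]
grip_width: 0.0674
finger_force: 45.0
```

Run:
```python
from h import *
f=bot.grab_frame("top"); g=bot.grab_frame("side"); cv2.imwrite("pics/t6.png",np.hstack([cv2.resize(f[130:250,150:304,::-1],(400,311)),cv2.resize(g[130:250,170:324,::-1],(400,311))]))
np.save("pics/t6.npy",f);np.save("pics/s6.npy",g)
rows([.4831,.1962,.06],down(1.426,-.788));print(bot.observe()["qpos"].round(2))
```

```text
now 16.2 [0.4827 0.1959 0.1203] [-3.14  -0.783  1.428] F [ 0.3  0.1 -1.1] w 0.0676 ff 45.0
-> [-0.0423, 0.0004, 0.043] [-0.0004, 0.0008, 0.0002]
[ 0.67  0.84 -0.99  2.15 -0.35  0.27  0.12]
```

View pics/t6.png

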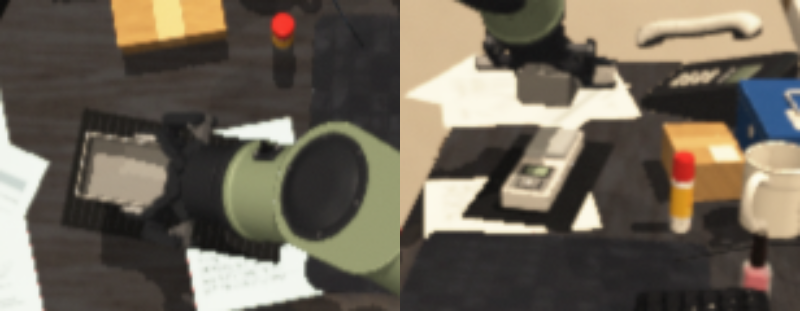

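The left panel shows the tray open side up above the platform, its left rim end at about (80,168) in the crop. The right panel shows it level and crosswise to the view. I check the left rim corners numerically and come down partway.

>>> {"fn": "move_arm", "kwargs": {"moves": [[[0.7,-0.006,0,0.006,0,0,0],[0.7,-0.012,0,0.012,0,0.0008,0],[0.7,-0.018,0.0004,0.018,-0.0004,0.0008,0.0002],[0.7,-0.021,0.0004,0.0215,-0.0004,0.0008,0.0002],[0.7,-0.021,0.0004,0.0215,-0.0004,0.0008,0.0002]]]}}

```text
clock: 16.7
position: [0.4826, 0.1959, 0.0886]
tool_rot: [-3.138, -0.789, 1.423]
force: [-0.8, 0.3, -1.6]
grip_width: 0.0677
finger_force: 45.0
```

Run:
```python
from h import *
f=np.load("pics/t6.npy"); v=f.max(2); m=(v>85).astype(np.uint8)
c=blob(m,(176,175,216,216))[:,0]; P=ray("top",c,.1545)[:,:2]
e=np.array([.144,.990]); n=np.array([.990,-.144]); a=P@e; b=P@n; pl=np.array([.4826,.1929])
print("px",c.min(0),c.max(0)); q=np.percentile(a,99); print("left end rel platform (want 52):",(a.max()-pl@e)*1e3,(q-pl@e)*1e3)
k=(a>a.max()-.03); print("width span rel platform (want +-34):",(b[k].min()-pl@n)*1e3,(b[k].max()-pl@n)*1e3)
L=cv2.minAreaRect((P*1000).astype(np.float32)); print(L)
rows([.4831,.1962,.06],down(1.426,-.788));print(bot.observe()["qpos"].round(2))
```

```text
px [179 181] [214 212]
left end rel platform (want 52): 52.116451957200326 52.056000967523495
width span rel platform (want +-34): -35.3228155871847 33.644569264290766
((482.6592102050781, 199.36029052734375), (91.2718734741211, 82.587158203125), 82.15799713134766)
now 16.7 [0.4826 0.1959 0.0886] [-3.138 -0.789  1.423] F [-0.8  0.3 -1.6] w 0.0677 ff 45.0
-> [-0.02, 0.0005, 0.0204] [-0.0002, -0.0002, -0.0004]
[ 0.65  0.91 -0.96  2.15 -0.33  0.21  0.16]
```

>>> {"fn": "move_arm", "kwargs": {"moves": [[[0.7,-0.006,0,0.006,0,0,0],[0.7,-0.012,0.0003,0.012,0,0,0],[0.7,-0.0155,0.0003,0.016,0,0,0],[0.7,-0.0155,0.0003,0.016,0,0,0]]]}}

```text
clock: 17.1
position: [0.4829, 0.1962, 0.0662]
tool_rot: [-3.138, -0.789, 1.423]
force: [-0.0, 0.2, -1.3]
grip_width: 0.0677
finger_force: 45.0
```

Run:
```python
from h import *
rows([.4831,.1962,.055],down(1.426,-.788));print(bot.observe()["qpos"].round(3))
```

```text
now 17.1 [0.4829 0.1962 0.0662] [-3.138 -0.789  1.423] F [-0.   0.2 -1.3] w 0.0677 ff 45.0
-> [-0.0079, 0.0002, 0.0079] [-0.0002, -0.0001, -0.0004]
[ 0.64   0.96  -0.943  2.151 -0.321  0.18   0.184]
```

>>> {"fn": "move_arm", "kwargs": {"moves": [[[0.7,-0.003,0,0.003,0,0,0],[0.7,-0.006,0,0.006,0,0,0],[0.7,-0.0075,0.0002,0.0075,-0.0002,0,-0.0002],[0.7,-0.0075,0.0002,0.0075,-0.0002,0,-0.0002]]]}}

```text
clock: 17.5
position: [0.4834, 0.196, 0.056]
tool_rot: [3.141, -0.789, 1.425]
force: [0.2, 0.3, -0.6]
grip_width: 0.0675
finger_force: 45.1
```

Run:
```python
from h import *
rows([.4831,.1962,.050],down(1.426,-.788));print(bot.observe()["qpos"].round(3))
```

```text
now 17.5 [0.4834 0.196  0.056 ] [ 3.141 -0.789  1.425] F [ 0.2  0.3 -0.6] w 0.0675 ff 45.1
-> [-0.0042, -0.0003, 0.0043] [0.0001, -0.0001, -0.0001]
[ 0.63   0.978 -0.926  2.15  -0.362  0.164  0.242]
```

>>> {"fn": "move_arm", "kwargs": {"moves": [[[0.7,-0.0014,0,0.0014,0,0,0],[0.7,-0.0028,0,0.0028,0,0,0],[0.7,-0.0042,0,0.0042,0,0,0],[0.7,-0.0042,0,0.0042,0,0,0]]]}}

```text
clock: 17.9
position: [0.4835, 0.1961, 0.0503]
tool_rot: [3.141, -0.788, 1.425]
force: [1.1, 0.0, -0.0]
grip_width: 0.0675
finger_force: 45.1
```

Run:
```python
from h import *
rows([.4831,.1962,.0455],down(1.426,-.788));print(bot.observe()["qpos"].round(3))
```

```text
now 17.9 [0.4835 0.1961 0.0503] [ 3.141 -0.788  1.425] F [ 1.1  0.  -0. ] w 0.0675 ff 45.1
-> [-0.0034, -0.0004, 0.0035] [0.0001, -0.0001, -0.0001]
[ 0.612  0.977 -0.898  2.15  -0.501  0.163  0.385]
```

>>> {"fn": "move_arm", "kwargs": {"moves": [[[0.7,-0.001,0,0.001,0,0,0],[0.7,-0.0018,-0.0002,0.0018,0,0,0],[0.7,-0.0018,-0.0002,0.0018,0,0,0]]]}}

```text
clock: 18.2
position: [0.4835, 0.1961, 0.0481]
tool_rot: [3.14, -0.789, 1.426]
force: [-0.1, -1.5, 3.2]
grip_width: 0.0678
finger_force: 45.5
```

Run:
```python
from h import *
rows([.4831,.1962,.0455],down(1.426,-.788));print(bot.observe()["qpos"].round(3))
```

```text
now 18.2 [0.4835 0.1961 0.0481] [ 3.14  -0.789  1.426] F [-0.1 -1.5  3.2] w 0.0678 ff 45.5
-> [-0.0018, -0.0004, 0.0018] [0.0002, -0.0001, 0.0]
[ 0.605  0.977 -0.886  2.15  -0.56   0.162  0.446]
```

>>> {"fn": "move_arm", "kwargs": {"moves": [[[0.7,-0.0007,0,0.0007,0,0,0],[0.7,-0.001,0,0.001,0,0,0],[0.7,-0.001,0,0.001,0,0,0]]]}}

```text
clock: 18.5
position: [0.4836, 0.1962, 0.0468]
tool_rot: [3.14, -0.789, 1.426]
force: [0.2, -2.4, 8.0]
grip_width: 0.0676
finger_force: 45.9
```

Run:
```python
from h import *
f=bot.grab_frame("top"); g=bot.grab_frame("side"); cv2.imwrite("pics/t7.png",np.hstack([cv2.resize(f[160:230,165:255,::-1],(400,311)),cv2.resize(g[150:220,200:290,::-1],(400,311),interpolation=2)]))
np.save("pics/t7.npy",f);np.save("pics/s7.npy",g)
rows([.4831,.1962,.0455],down(1.426,-.788))
```

```text
now 18.6 [0.4836 0.1962 0.0468] [ 3.14  -0.789  1.426] F [-0.6 -3.5  8.6] w 0.0676 ff 45.9
-> [-0.001, -0.0005, 0.0009] [0.0002, -0.0001, 0.0]
```

View pics/t7.png

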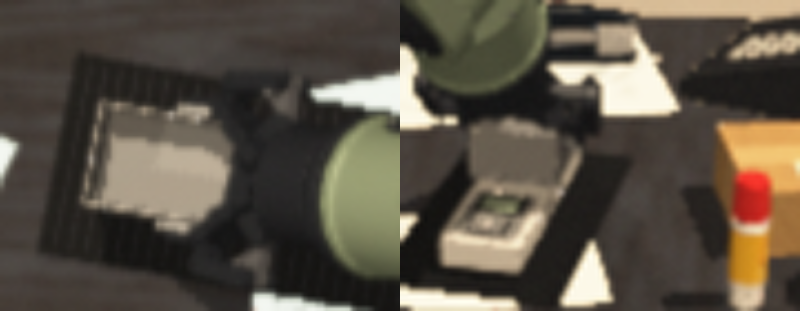

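The left panel shows the tray over the left part of the scale, rim corners near (85,205) and (105,105). The right panel shows its end wall low on the housing, just behind the display. I release, back off and measure.

>>> {"fn": "move_arm", "kwargs": {"moves": [[[0.7,0.0015,0.0,-0.0015,0,0,0],[0.75,0.0015,0,-0.0015,0,0,0],[1,0.0015,0,-0.0015,0,0,0],[1,0.0015,0,-0.0015,0,0,0],[1,0.0015,0,-0.0015,0,0,0]]]}}

```text
clock: 19.1
position: [0.4831, 0.1961, 0.0484]
tool_rot: [3.141, -0.789, 1.425]
force: [-0.3, 0.5, 0.7]
grip_width: 0.0852
finger_force: 0.0
```

>>> {"fn": "move_arm", "kwargs": {"moves": [[[1,0,0,-0.015,0,0,0],[1,0,0,-0.04,0,0,0],[1,0,0,-0.075,0,0,0],[1,0.02,0,-0.11,0,-0.01,0],[1,0.03,0,-0.14,0,-0.02,0]]]}}

```text
clock: 19.6
position: [0.4715, 0.1178, 0.1694]
tool_rot: [-3.14, -0.662, 1.422]
force: [0.8, 0.4, -0.3]
grip_width: 0.0854
finger_force: 0.0
```

>>> {"fn": "move_arm", "kwargs": {"moves": [[[1,0.01,0,-0.01,0,-0.02,0],[1,0.03,0,-0.03,0,-0.04,0],[1,0.03,0,-0.06,0,-0.06,0],[1,0,0,-0.09,0,-0.08,0],[1,-0.03,0,-0.11,0,-0.1,0]]]}}

```text
clock: 20.1
position: [0.4596, 0.0271, 0.2396]
tool_rot: [3.135, -0.028, 1.426]
force: [-0.4, -0.8, -1.7]
grip_width: 0.0855
finger_force: 0.0
```

Run:
```python
from h import *
rows([.44,-.1,.25],down(1.426,0)); print(bot.observe()["qpos"].round(2))
```

```text
now 20.1 [0.4596 0.0271 0.2396] [ 3.135 -0.028  1.426] F [-0.4 -0.8 -1.7] w 0.0855 ff 0.0
-> [-0.1283, -0.0009, -0.014] [0.001, -0.0045, -0.0001]
[ 0.11  0.26 -0.34  2.    0.08  0.88 -0.41]
```

Moving right to clear the view (also shutting the fingers for the key press).

>>> {"fn": "move_arm", "kwargs": {"moves": [[[0.5,-0.04,0,-0.005,0,-0.002,0],[0,-0.085,0,-0.01,0.001,-0.0045,0],[0,-0.128,0,-0.014,0.001,-0.0045,0],[0,-0.128,0,-0.014,0.001,-0.0045,0],[0,-0.128,0,-0.014,0.001,-0.0045,0]]]}}

```text
clock: 20.6
position: [0.4397, -0.0992, 0.2462]
tool_rot: [-3.136, -0.006, 1.424]
force: [0.1, 0.1, 0.5]
grip_width: 0.0125
finger_force: 0.0
```

Run:
```python
from h import *
f=bot.grab_frame("top"); g=bot.grab_frame("side"); cv2.imwrite("pics/t8.png",np.hstack([cv2.resize(f[160:230,165:255,::-1],(400,311)),cv2.resize(g[150:220,200:290,::-1],(400,311))]))
np.save("pics/t8.npy",f);np.save("pics/s8.npy",g)
sc=np.array([.4766,.1513]); e=np.array([.144,.990]); n=np.array([.990,-.144]); pl=sc+.042*e
# expected corners of the rim, and foot's lower edge at the -y end, if home
X=lambda a,b,z:[*(pl+a*e+b*n),z]
for z in(.079,.085): print("rim",z,"top",proj("top",[X(a,b,z) for a,b in((.052,.034),(.052,-.034),(-.052,-.034),(-.052,.034))]).round(1).tolist(),"side",proj("side",[X(a,b,z) for a,b in((.052,.034),(.052,-.034),(-.052,-.034),(-.052,.034))]).round(1).tolist())
print("key", proj("top",[*(sc-.077*e),.0336]),sc-.077*e)
```

```text
rim 0.079 top [[187.3, 182.4], [182.9, 205.7], [218.7, 211.9], [222.9, 188.5]] side [[241.2, 167.6], [222.6, 165.8], [214.6, 177.0], [234.5, 179.0]]
rim 0.085 top [[187.0, 182.2], [182.6, 205.6], [218.5, 211.8], [222.8, 188.4]] side [[241.3, 166.0], [222.6, 164.2], [214.5, 175.3], [234.5, 177.4]]
key [[244.14566185 204.62938797]] [0.465512 0.07507 ]
```

View pics/t8.png

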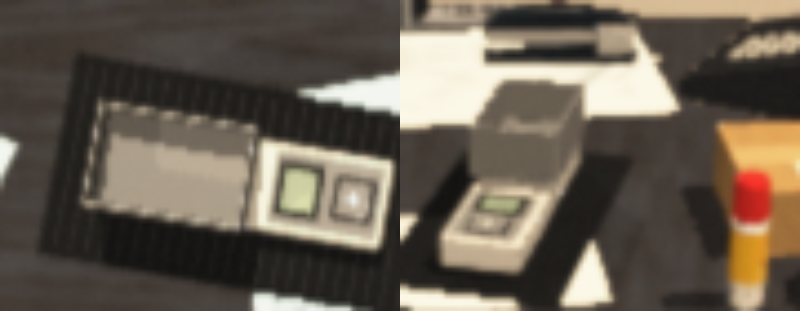

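Run:
```python
from h import *
g=np.load("pics/s8.npy").mean(2); 
sc=np.array([.4766,.1513]); e=np.array([.144,.990]); n=np.array([.990,-.144])
def line(a,z,col):
    p=proj("side",[[*(sc+a*e+b*n),z] for b in(-.028,.028)]); return np.interp(col,p[:,0],p[:,1])
for col in(220,223,226):
    print(col,"profile from 172:",g[172:214,col].round().astype(int).tolist())
    print(" home",line(.042-.0485,.035,col).round(2),"raised",line(.042-.0485,.041,col).round(2),"end top",line(-.1,.031,col).round(2),"end bottom",line(-.1,.003,col).round(2),"rim home",line(-.010,.079,col).round(2))
```

```text
220 profile from 172: [138, 95, 91, 91, 91, 97, 103, 96, 93, 93, 92, 93, 92, 93, 92, 92, 90, 94, 115, 133, 151, 160, 140, 168, 157, 112, 144, 182, 185, 147, 121, 167, 208, 187, 173, 170, 170, 167, 136, 48, 24, 28]
 home 189.06 raised 187.45 end top 203.3 end bottom 211.09 rim home 177.55
223 profile from 172: [91, 91, 91, 94, 105, 120, 131, 128, 98, 93, 93, 92, 93, 93, 92, 93, 92, 96, 113, 136, 172, 187, 134, 162, 157, 122, 112, 147, 133, 97, 104, 154, 204, 209, 179, 172, 171, 168, 143, 70, 28, 26]
 home 189.38 raised 187.77 end top 203.64 end bottom 211.44 rim home 177.85
226 profile from 172: [93, 93, 92, 94, 104, 126, 144, 134, 98, 93, 93, 92, 93, 93, 92, 92, 94, 97, 105, 130, 181, 202, 138, 137, 119, 82, 104, 150, 159, 169, 193, 219, 229, 217, 175, 163, 170, 164, 135, 77, 32, 28]
 home 189.7 raised 188.09 end top 203.98 end bottom 211.79 rim home 178.16
```

The tray sits open side up in line with the scale. In the side view its rim and foot edge rows (about 178 and 191) match the fully-home prediction, not the raised one. The key is at (353,198) in the crop, as predicted. Next comes the key press.

Run:
```python
from h import *
rows([.4655,.0745,.10],down(1.426,0))
```

```text
now 20.7 [ 0.44   -0.0978  0.2462] [-3.135 -0.007  1.426] F [-0.2 -0.1 -0.3] w 0.0003 ff 0.0
-> [0.1732, 0.0013, 0.1474] [-0.001, -0.0011, 0.0]
```

>>> {"fn": "move_arm", "kwargs": {"moves": [[[0,0.04,0,0.02,-0.001,-0.001,0],[0,0.08,0,0.04,-0.001,-0.001,0],[0,0.12,0.001,0.07,-0.001,-0.001,0],[0,0.155,0.001,0.105,-0.001,-0.001,0],[0,0.173,0.0013,0.135,-0.001,-0.001,0]]]}}

```text
clock: 21.2
position: [0.4653, 0.0776, 0.111]
tool_rot: [3.141, -0.002, 1.43]
force: [1.0, -1.6, 0.5]
grip_width: -0.0002
finger_force: 0.0
```

Run:
```python
from h import *
rows([.4655,.0745,.042],down(1.426,0))
```

```text
now 21.2 [0.4653 0.0776 0.111 ] [ 3.141e+00 -2.000e-03  1.430e+00] F [ 1.  -1.6  0.5] w -0.0002 ff 0.0
-> [-0.0032, 0.0006, 0.069] [0.0, -0.0003, 0.0006]
```

>>> {"fn": "move_arm", "kwargs": {"moves": [[[0,-0.001,0,0.03,0,0,0],[0,-0.002,0.0005,0.055,0,0,0],[0,-0.002,0.0005,0.065,0,0,0],[0,-0.002,0.0005,0.069,0,0,0],[0,-0.002,0.0005,0.069,0,0,0]]]}}

```text
clock: 21.7
position: [0.466, 0.0717, 0.0437]
tool_rot: [3.141, -0.0, 1.426]
force: [-1.0, 0.8, -0.3]
grip_width: -0.0
finger_force: 0.0
```

Run:
```python
from h import *
rows([.4655,.0745,.0345],down(1.426,0))
```

```text
now 21.7 [0.466  0.0717 0.0437] [ 3.141 -0.     1.426] F [-1.   0.8 -0.3] w -0.0 ff 0.0
-> [0.0027, -0.0009, 0.0092] [0.0001, -0.0, -0.0]
```

>>> {"fn": "move_arm", "kwargs": {"moves": [[[0,0.002,0,0.003,0,0,0],[0,0.0025,-0.0005,0.006,0,0,0],[0,0.0025,-0.0005,0.0085,0,0,0],[0,0.0025,-0.0005,0.0085,0,0,0]]]}}

```text
clock: 22.1
position: [0.4657, 0.0737, 0.0349]
tool_rot: [3.141, -0.0, 1.425]
force: [-0.1, -0.2, 0.0]
grip_width: 0.0002
finger_force: 0.0
```

>>> {"fn": "move_arm", "kwargs": {"moves": [[[0,0,0,0.0007,0,0,0],[0,0,0,0.0012,0,0,0],[0,0,0,0.0012,0,0,0]]]}}

```text
clock: 22.4
position: [0.4658, 0.0737, 0.0337]
tool_rot: [3.141, -0.0, 1.425]
force: [0.7, -0.3, -0.5]
grip_width: -0.0
finger_force: 0.0
```

>>> {"fn": "move_arm", "kwargs": {"moves": [[[0,0,0,0.0007,0,0,0],[0,0,0,0.0014,0,0,0],[0,0,0,0.0014,0,0,0]]]}}

```text
clock: 22.7
position: [0.4658, 0.0738, 0.0323]
tool_rot: [3.141, -0.0, 1.425]
force: [-0.3, -0.6, 4.7]
grip_width: -0.0002
finger_force: 2.5
```

>>> {"fn": "move_arm", "kwargs": {"moves": [[[0,0,0,0.0004,0,0,0],[0,0,0,0.0008,0,0,0],[0,0,0,0.0008,0,0,0]]]}}

```text
clock: 23.0
position: [0.4659, 0.0738, 0.0316]
tool_rot: [3.141, -0.0, 1.425]
force: [-0.6, -1.0, 7.2]
grip_width: -0.0004
finger_force: 3.5
```

>>> {"fn": "move_arm", "kwargs": {"moves": [[[0,0,0,0.0004,0,0,0],[0,0,0,0.0004,0,0,0],[0,0,0,0.0004,0,0,0]]]}}

```text
clock: 23.3
position: [0.4659, 0.0738, 0.0315]
tool_rot: [3.141, -0.0, 1.425]
force: [-3.7, -1.5, 15.9]
grip_width: 0.0
finger_force: 7.9
```

>>> {"fn": "move_arm", "kwargs": {"moves": [[[0,0,0,-0.003,0,0,0],[0,0,0,-0.015,0,0,0],[0,0,0,-0.05,0,0,0],[0,0,0,-0.1,0,0,0],[0,0,0,-0.14,0,0,0]]]}}

```text
clock: 23.8
position: [0.4654, 0.0739, 0.1739]
tool_rot: [3.141, -0.001, 1.426]
force: [0.0, 0.1, -0.4]
grip_width: 0.0001
finger_force: 0.0
```

>>> {"fn": "move_arm", "kwargs": {"moves": [[[0,-0.04,0,0,0,0,0],[0,-0.09,0,0,0,0,0],[0,-0.14,0,0,0,0,0],[0,-0.16,0,0,0,0,0],[0,-0.16,0,0,0,0,0]]]}}

```text
clock: 24.3
position: [0.4417, -0.0875, 0.1717]
tool_rot: [3.141, 0.001, 1.421]
force: [0.0, 1.3, 0.9]
grip_width: -0.0
finger_force: 0.0
```

Run:
```python
from h import *
f=bot.grab_frame("top").astype(int); o=np.load("pics/t8.npy").astype(int)
g=bot.grab_frame("side").astype(int); p=np.load("pics/s8.npy").astype(int)
print("change in tray/scale area:",np.abs(f-o)[178:220,180:256].mean(),np.abs(g-p)[168:214,205:245].mean(),bot.observe()["force"].round(1))
```

```text
change in tray/scale area: 0.7060359231411864 4.593840579710145 [ 0.4  0.4 -0.5]
```

```bash
python3 -c "
from workcell import bot
print(bot.job_done())"
```

```text
the job is handed in; nothing more can be done
None
```

The job is handed in, with no verdict returned: the scale is on the mat, the tray looks fully home on the platform, and the tare key reached its stop (peak about 16 N) and was released.

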